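Slide the specimen jar into the label reader and lock it there

ROBOT

A 6-joint arm with a two-finger parallel gripper is mounted at the origin on the work surface. World frame = base frame: x ahead of the robot, y to its left, z up, the work surface at z = 0. Lengths are in m, angles in rad, forces in N, time in s.
With the tool pointing down it reaches from about 0.225 to 0.875 m from the base axis. Payload 3.4 kg.
Tool frame: the origin (TCP) lies at the very end of the fingers, on their centre line; the grasp point (between the pads) lies 19 mm behind it; z points along the fingers, y is the direction in which the jaws open and shut (so a half turn about z gives the same grasp; the last joint's range is limited). The gripper opens to 85 mm and grips with 20 to 120 N. Pads are 22 mm wide; open, the fingers measure 114 mm over their backs; the gripper's body (76 mm by 85 mm) begins 54 mm behind the grasp point. The pads swing forward as they close: fully open they stand 13 mm farther back than shut.
Start: joints at [-1.363, 0.276, 1.505, -0, 1.361, -0.121], TCP at [0.186, -0.544, 0.197] pointing down, gripper open.
Joint ranges: [-2.89, 2.89], [-0.75, 2.08], [0.22, 2.7], [-1.18, 4.32], [0.11, 2.71], [-2.7, 2.7]. Speed limits (rad/s): [2.57, 2.57, 3.14, 3.14, 3.14, 3.14].

INTERFACE

Orientations are given as a unit quaternion [w, x, y, z].
In Python, from rig import manip, eyes gives the robot as it stands. The module is installed in compiled form; this text tells all that it offers.
- The arm moves only by the tool servo_tool, never from a script. Its argument "deltas" is one flat list of numbers, 6 for each row, row after row: the shift along the tool's x, y, z in cm, then the turn, a rotation vector about the tool's x, y, z in degrees. A call has 1 to 20 rows; each row shifts and turns the pose as measured when the row begins, along the tool's axes as they then stand; what a row does not reach is not made up. A row lasts 1/10 s, in which the tool goes at most 50 mm and 8.59 degrees, less where a joint would pass 70% of its speed; a pose out of reach is approached as far as the arm can. A call with a gripper value outside its range is refused whole. "jaw" is the finger opening in cm, from 0 to 8.54, set as the call begins (left out, the last holds). The fingers move at their own pace and stop on an object; "grip_force" is the grip in N (left out, the last holds). Time passes only in rows, so rows that do not move let the fingers close. It gives the time, the measured TCP pose, the force and the opening at its end, in the units of the state.
- manip.get_state(): the state, without advancing time (a new reading comes with each control period).
- eyes.get_image(name): name is "side" or "top"; returns (picture, depth): 480x640x3 uint8, red, green, blue; 480x640 float32, m along the optical axis (not along the pixel's ray), 0 where there is no reading.
- eyes.get_calibration(name): a dict with "camera_matrix" (3x3 intrinsics, pixels), "distortion" ([k1, k2, p1, p2, k3] as OpenCV has them; the pictures are not rectified), "rvec" (rotation vector, rad) and "tvec" (3), from world to camera coordinates, as OpenCV has them. Camera axes: x right, y down, z forward; pixel columns grow to the right and rows downward; lengths in m; the calibration is good to about 2 mm. A picture is of the moment at which its call begins. get_calibration takes no time and is no camera call.
- manip.sign_off(): hands the job in, once; it reports no verdict.
The state is a dict: "clock": time; "qpos": joint angles; "qd": joint speeds; "effort": joint torques, N m; "position": TCP position; "ee_rot": TCP orientation; "contact_force": force on the tool from outside, world axes, zero at the start; "moment": the same for the moment, N m; "width": finger opening in m.
Only numpy, scipy, OpenCV 4.12 (cv2) and the standard library are available. Lean on these libraries where they do the work, as an engineer would, in place of code of your own. Each camera call takes 0.05 s, during which the arm holds its last target.

TASK

Push the upright steel pin of the sliding carrier along the L-shaped slot: straight along the long leg to the corner, then round the corner and along the short leg right to its end, so that the specimen jar rides up to the label reader. Just push with the fingers, no gripping is needed; do not touch or lift the jar, which must stay standing in its cup, and leave everything else on the bench where it is. Finish with the hand clear.

Things in the scene. Friction and masses are not known exactly. Their poses are not given: they have to be found in the camera images.
- station: Fixed label-reading station: aluminium deck 220 mm (x) by 320 mm (y), top face 30 mm above the bench, with an L-shaped slot 20 mm wide, 18 mm deep. Origin at bench height; the deck spans x -110 to 110, y -120 to 200 mm about it and may be turned on the bench. The slot's long leg runs along station +x at y = -50 mm; the short leg goes from its far end along station +y at x = 45 mm.
- pin (a point): Axis of the carrier's upright steel pin, 30 mm above the deck. A plain round post 16 mm in diameter, standing up 55 mm above the deck and reaching into the slot (2 mm play each side). It is captive: it slides only in the slot, upright, without turning. Sliding takes about 2 to 3 N and it stays where it is left.
- corner (a point): Corner of the slot: where the pin's axis stands, at deck height, midway in both legs (the pin can go 2 mm further in station +x).
- slot_end (a point): End of the short leg: where the pin's axis stands at the end, at deck height (the end wall stops it about 2 mm further in station +y). 70 mm from the corner.
- carrier (a joint): Travel of the pin along the long leg (station +x), m: 0 at the near end, 0.110 at the corner, stopped by the slot's wall at 0.112.
- carrier_side (a joint): Travel of the pin along the short leg (station +y), m: 0 in the long leg (plus or minus 0.002), 0.070 at the end of the short leg, stopped by its end wall at 0.072.
- jar_centre (a point): Centre of the small lidded specimen jar, 41 mm in diameter and 42 mm tall, clear with a white lid, standing loose in the carrier's cup (its foot 8 mm above the deck, its top 50 mm above the deck).
- cassette_a: White tissue cassette, 28 x 40 x 6 mm, lying loose on the deck beyond the slot's corner; origin under its centre.
- cassette_b: A like white tissue cassette, lying loose on the deck's near left part; origin under its centre.
- beaker: Clear plastic beaker with swabs, 62 mm wide, 75 mm tall (swabs to 90 mm), on the bench beyond the station; origin under its centre.
- bottle: Amber bottle with a black cap, 72 mm in diameter, 130 mm tall, on the bench to the left of the station; origin under its centre.
- scissors: Steel scissors, about 160 mm long and 7 mm high, lying on the bench to the right of the station; origin near the pivot, at bench height.
- forceps: Steel forceps, 130 mm long, 5 mm high, lying beyond the scissors to the right; origin at the middle, at bench height.
- tub: White open plastic tub, 90 mm wide, 70 mm tall, on the bench at the left; origin under its centre.
- reader (a point): Middle of the window of the white reader box, 34 mm above the deck, facing station -y. The box, 85 x 45 mm and 75 mm tall, stands on the deck at its +y edge.
- cup (a point): Centre of the carrier's round steel cup, 60 mm in diameter, at its rim, 14 mm above the deck. It holds the jar and is joined rigidly to the pin, 85 mm to the pin's station +y side, by a flat bar 20 mm wide whose top is 6 mm above the deck.
There are look-alikes about, which are no part of the job. What is shaped like the part that bears jar_centre but black or pink is not meant.

How it is judged:
On the way, in this order (a step that is already met when the one before it is completed fails the run):
1. the pin has been pushed along the long leg to the corner (value of joint carrier above 0.105 m and value of joint carrier_side below 0.03 m), for 0.05 s.
2. the pin has been pushed to the end of the short leg (value of joint carrier_side above 0.066 m), for 0.1 s.
At the end, for the whole second after the job is handed in: The pin stands at the end of the short leg (within 6 mm of the end mark, at least 66 mm from the long leg), at rest, with the jar upright (within 0.1 rad) in the carrier's cup (value of joint carrier above 0.105 m and value of joint carrier_side above 0.066 m and horizontal distance between pin and slot_end below 0.006 m and z of jar_centre in the frame of pin between -0.004 and 0.003 m and horizontal distance between jar_centre and pin between 0.078 and 0.092 m and angle between jar_centre's own z axis and vertical below 0.1 rad); the robot touches nothing.
It fails at once if the jar is lifted out of its cup (z of jar_centre in the frame of pin above 0.005 m).
It fails at once if the jar is tipped (angle between jar_centre's own z axis and vertical above 0.2 rad).
It fails at once if the fingers push or hold the jar (contact force between the fingers and jar above 1 N).
It fails at once if something else on the bench (cassettes, beaker, bottle, scissors, forceps, tub) is moved by more than 15 mm (distance of any of cassette_a, cassette_b, beaker, bottle, scissors, forceps, tub from where it was at the start of the episode above 0.015 m).
It also fails if it takes over 42 s, if anything falls off the work surface, if the arm or the gripper's body presses on something with over 40 N, if the wrist force passes 120 N, or if a joint passes its speed limit or range.

## Working session

There is one attempt and no reset: what is moved stays moved. The work goes in short steps, Python scripts to look and compute and a tool call to move; the robot and the scene stay as the last step left them, time stands still between calls to the robot, and variables do not carry over. Pictures are saved under pics/ and viewed, and the job is handed in when it is done.

Besides the shell and the picture viewer there is one more tool, called after "Request:" as name(argument=value, ...), one argument or row to a line, values as JSON. servo_tool: Moves the arm, as the interface text tells. Its arguments: {"type":"object","properties":{"deltas":{"type":"array","items":{"type":"number"}},"jaw":{"type":"number"},"grip_force":{"type":"number"}},"required":["deltas"]}

```bash
mkdir -p pics
python3 - <<'E'
from rig import manip, eyes
import cv2, numpy as np
s=manip.get_state(); print(s)
for n in("top","side"):
    p,d=eyes.get_image(n); np.savez(f"{n}0.npz",p=p,d=d)
    cv2.imwrite(f"pics/{n}0.png",p[:,:,::-1]); c=eyes.get_calibration(n); print(c)
    R=cv2.Rodrigues(np.array(c["rvec"]))[0]; print(-R.T@np.array(c["tvec"]).ravel())
E
```

```text
{'clock': 0.0, 'qpos': array([-1.36302006e+00,  2.76578604e-01,  1.50616201e+00,  3.51390218e-05,
        1.36070071e+00, -1.21000004e-01]), 'qd': array([ 1.17014023e-03, -1.22168718e-03,  1.14278533e-03, -8.37382672e-04,
        9.31933186e-06, -2.62606152e-04]), 'effort': array([-9.85957704e-04, -4.16787779e+01, -2.45806825e+01, -5.42121034e-04,
        1.11663993e-02,  9.89001947e-07]), 'position': array([ 0.18554093, -0.5436018 ,  0.19633762]), 'ee_rot': array([-9.24208725e-04,  9.86518851e-01,  1.63645048e-01, -2.29289097e-05]), 'contact_force': array([-0.42731217, -0.38138893, -1.21935799]), 'moment': array([-0.05411993,  0.00641086, -0.00708346]), 'width': 0.08533171236065794}
{'camera_matrix': array([[489.09895405,   0.        , 329.93713942],
       [  0.        , 489.09895405, 241.44670696],
       [  0.        ,   0.        ,   1.        ]]), 'distortion': array([0.00449707, 0.        , 0.        , 0.        , 0.        ]), 'rvec': array([ 2.13496634, -2.12905933,  0.22752544]), 'tvec': array([0.04422158, 0.58891608, 1.00504108])}
[0.38864427 0.06976762 1.09680143]
{'camera_matrix': array([[577.87237711,   0.        , 320.44124476],
       [  0.        , 577.87237711, 241.99084724],
       [  0.        ,   0.        ,   1.        ]]), 'distortion': array([0.01908721, 0.        , 0.        , 0.        , 0.        ]), 'rvec': array([ 0.22122984, -2.77228976,  1.2777233 ]), 'tvec': array([0.58459085, 0.05360414, 1.34294639])}
[0.40240413 1.06794952 0.9196084 ]
```

View pics/top0.png

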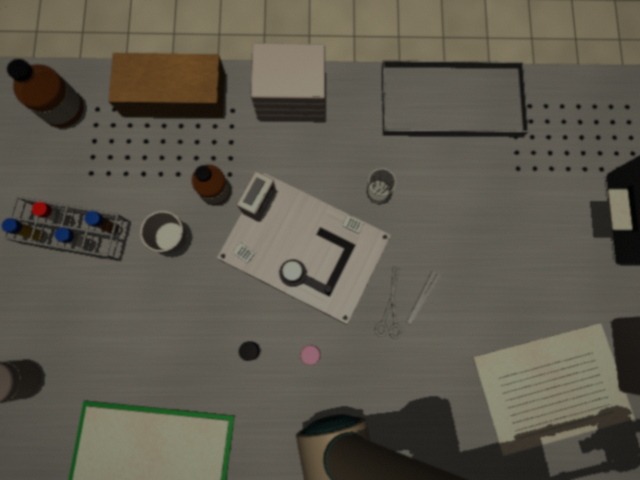

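View pics/side0.png

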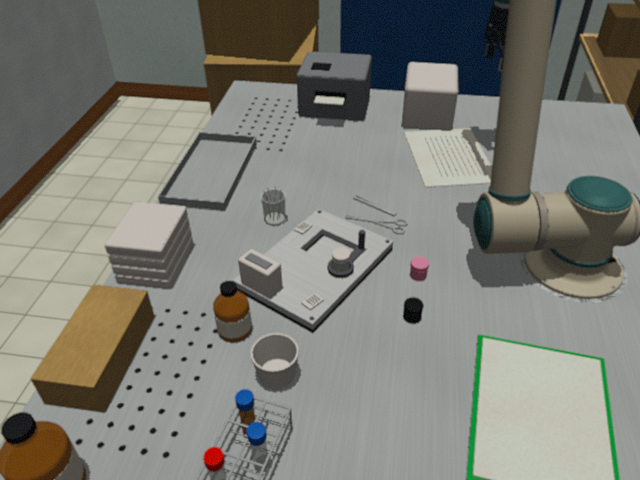

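```bash
cat > h.py <<'E'
import numpy as np, cv2
from rig import manip, eyes
def ray(n,uv,z):
    c=eyes.get_calibration(n);R=cv2.Rodrigues(np.array(c["rvec"]))[0];t=np.array(c["tvec"]).ravel()
    u=cv2.undistortPoints(np.array(uv,float).reshape(-1,1,2),c["camera_matrix"],c["distortion"]).reshape(-1,2)
    C=-R.T@t; D=np.c_[u,np.ones(len(u))]@R
    return C+D*((z-C[2])/D[:,2])[:,None]
def proj(n,P):
    c=eyes.get_calibration(n)
    return cv2.projectPoints(np.array(P,float).reshape(-1,1,3),c["rvec"],c["tvec"],c["camera_matrix"],c["distortion"])[0].reshape(-1,2)
def crop(n,p,x0,y0,w,h,k,out):
    cv2.imwrite(out,cv2.resize(p[y0:y0+h,x0:x0+w,::-1],None,fx=k,fy=k,interpolation=cv2.INTER_CUBIC))
E
python3 - <<'E'
from h import *
p=np.load("top0.npz")["p"]; crop("top",p,210,165,190,145,4,"pics/ct.png")
p=np.load("side0.npz")["p"]; crop("side",p,230,195,190,140,4,"pics/cs.png")
E
```

```text
(no output)
```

View pics/ct.png

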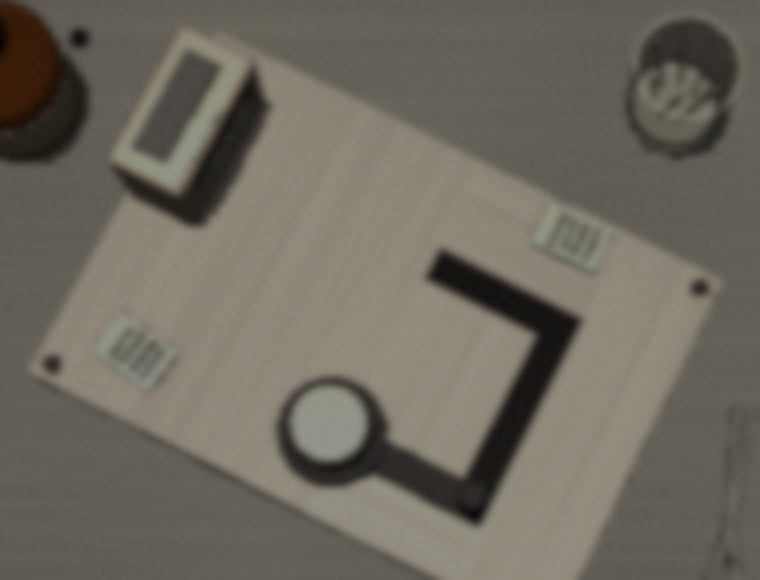

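View pics/cs.png

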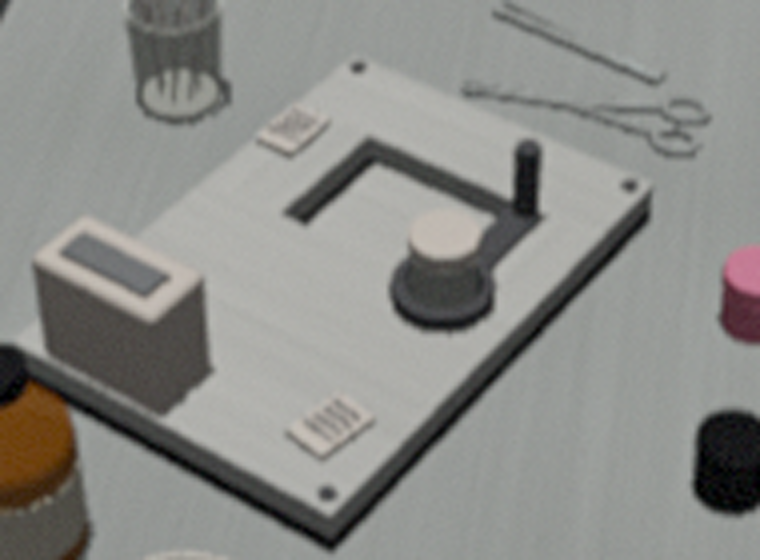

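Run:
```python
from h import *
def fit(S,W):
    S=np.array(S)/1000.;W=W[:,:2];a=S-S.mean(0);b=W-W.mean(0)
    th=np.arctan2((a[:,0]*b[:,1]-a[:,1]*b[:,0]).sum(),(a*b).sum());R=np.array([[np.cos(th),-np.sin(th)],[np.sin(th),np.cos(th)]])
    t=W.mean(0)-R@S.mean(0);print("th",th,np.degrees(th),"t",t,"res mm",np.round((W-(S@R.T+t))*1000,1).tolist());return R,t
off=lambda L,x,y:[[a/4+x-.375,b/4+y-.375] for a,b in L]
S=[(55,-60),(55,30),(35,30),(-75,-60),(110,-120),(-110,200)]
R,t=fit(S,ray("top",off([(581,318),(443,250),(428,280),(480,522),(720,278),(30,370)],210,165),.03))
S2=[(55,-60),(55,30),(110,-120),(-110,-120),(-110,200)]
fit(S2,ray("side",off([(370,137),(283,212),(358,55),(652,188),(331,520)],230,195),.03))
for n,uv in(("top",(471,495)),("side",(528,146))):
    q=ray(n,off([uv],*((210,165) if n=="top" else (230,195))),.085 )[0][:2];print(n,"pin top",q,"station",R.T@(q-t)*1000)
q=ray("top",off([(329,424)],210,165),.08)[0][:2];print("jar",q,R.T@(q-t)*1000)
q=ray("top",off([(574,237),(137,350)],210,165),.036)[:,:2];print("cass",(q-t)@R*1000)
for m,z in((( -65,-50),.06),((45,-50),.06),((45,20),.06),((-65,35),.06)): print(m,R@np.array(m)/1000+t)
```

```text
th -0.46382214158300583 -26.575051157425555 t [0.56579338 0.06593284] res mm [[-0.2, 2.2], [-2.2, -1.5], [-1.5, -2.2], [2.9, 0.1], [0.5, 2.5], [0.5, -1.0]]
th -0.4727929555086852 -27.089040934164167 t [0.56735867 0.06880765] res mm [[0.6, 0.9], [-1.2, -2.8], [-0.1, -1.0], [1.9, 1.6], [-1.3, 1.3]]
top pin top [0.48424989 0.05177435] station [-66.59427221 -49.14272885]
side pin top [0.48792462 0.05249622] station [-63.63071867 -46.85315654]
jar [0.52160437 0.12593687] [-66.3643924   33.89572405]
cass [[ 92.07860418 -34.62295184]
 [-73.39307739 151.17248339]]
(-65, -50) [0.4852922  0.05029442]
(45, -50) [0.58367061 0.00108375]
(45, 20) [0.61498649 0.06368819]
(-65, 35) [0.52331863 0.12631409]
```

The jar is the white-lidded one in the steel cup, at top-view pixel (292,271). The black (249,350) and pink (310,355) look-alikes stand on the bare bench. The crops confirm the pin at about (328,289), the slot corner at (352,246) and the slot end at (322,231).

I'll shut the fingers and turn the tool so that its x points along station +y and its y along station +x.

Request:
servo_tool(
  deltas=[0,0,0,0,0,-7.4,0,0,0,0,0,-7.4,0,0,0,0,0,-7.4,0,0,0,0,0,-7.4,0,0,0,0,0,-7.4,0,0,0,0,0,-7.4],
  jaw=0,
)

```text
clock: 0.7
position: [0.1851, -0.5413, 0.193]
ee_rot: [-0.004, 0.843, 0.537, 0.002]
contact_force: [-0.7, 0.7, -0.1]
width: -0.0
```

```bash
cat >> h.py <<'E'
TH=-0.467;T=np.array([.5665,.0672]);RS=np.array([[np.cos(TH),-np.sin(TH)],[np.sin(TH),np.cos(TH)]])
from scipy.spatial.transform import Rotation as Ro
def rep(goal=None):
    s=manip.get_state();p=s["position"];w,x,y,z=s["ee_rot"];R=Ro.from_quat([x,y,z,w]).as_matrix()
    want=np.c_[np.r_[RS[:,1],0],np.r_[RS[:,0],0],[0,0,-1]]
    print("t",s["clock"],"tcp station mm",np.round((p[:2]-T)@RS*1000,1),"z",p[2]*1000,"rotfix deg",np.degrees(Ro.from_matrix(R.T@want).as_rotvec()).round(2),"F station",np.round(s["contact_force"][:2]@RS,2),"Fz",s["contact_force"][2],"q",s["qpos"].round(2),"w",s["width"])
    if goal is not None:
        g=np.r_[RS@(np.array(goal[:2])/1000)+T,goal[2]/1000]; print("tool delta cm",(R.T@(g-p)*100).round(2))
E
python3 -c "
from h import *
rep((-115,-50,150))"
```

```text
t 0.7 tcp station mm [ -66.6 -715.1] z 193.03855021836614 rotfix deg [-0.31 -0.4   1.76] F station [-0.92  0.34] Fz -0.07368773342341442 q [-1.36  0.28  1.51  0.    1.36 -0.93] w -3.060183350602836e-05
tool delta cm [66.6  -2.77  4.79]
```

Request:
servo_tool(
  deltas=[3.2,-0.2,0.1,-0.1,-0.1,0.2,3.2,-0.2,0.1,0,0,0.2,3.2,-0.2,0.1,0,0,0.2,3.2,-0.2,0.1,0,0,0.2,3.2,-0.2,0.1,0,0,0.2,3.2,-0.2,0.1,0,0,0.2,3.2,-0.2,0.1,0,0,0.2,3.2,-0.2,0.1,0,0,0.2,3.2,-0.2,0.1,0,0,0,3.2,-0.2,0.1,0,0,0,3.2,-0.2,0.1,0,0,0,3.2,-0.2,0.1,0,0,0,3.2,-0.2,0.1,0,0,0,3.2,-0.2,0.1,0,0,0,3.2,0,0.1,0,0,0,3.2,0,0.1,0,0,0,3.2,0,0.1,0,0,0,3.2,0,0.1,0,0,0,2,0,0,0,0,0,0,0,0,0,0,0],
)

```text
clock: 2.7
position: [0.4272, 0.0299, 0.1723]
ee_rot: [-0.008, 0.852, 0.524, 0.001]
contact_force: [-0.1, -0.4, 0.7]
width: -0.0001
```

```bash
python3 -c "
from h import *
rep((-115,-50,150))"
```

```text
t 2.7 tcp station mm [-107.5  -96. ] z 172.3130471472044 rotfix deg [-0.7  -0.59 -0.01] F station [ 0.1  -0.38] Fz 0.7295095249864085 q [-0.11  0.07  1.83  0.01  1.25  0.36] w -0.0001339491927964163
tool delta cm [ 4.58 -0.72  2.29]
```

Request:
servo_tool(
  deltas=[2.3,-0.4,0.1,-0.7,-0.6,0,2.3,-0.4,0.1,0,0,0,0,0,0,0,0,0,0,0,2.5,0,0,0,0,0,2.5,0,0,0,0,0,2.5,0,0,0,0,0,0,0,0,0],
)

```text
clock: 3.4
position: [0.4381, 0.0685, 0.0931]
ee_rot: [0.003, 0.851, 0.525, -0.003]
contact_force: [-0.3, 0.1, 0.6]
width: -0.0001
```

```bash
python3 -c "
from h import *
rep((-115,-50,50))
for n in ('top','side'):
    p,d=eyes.get_image(n); crop(n,p,*((230,165) if n=='top' else (250,150)),190,145,4,f'pics/a_{n}.png')
"
```

```text
t 3.4 tcp station mm [-115.2  -56.7] z 93.0918022103337 rotfix deg [0.06 0.46 0.03] F station [-0.3  -0.08] Fz 0.5833982871260864 q [ 0.    0.17  1.93 -0.01  1.04  0.48] w -9.392401003232911e-05
tool delta cm [0.7  0.02 4.3 ]
```

View pics/a_side.png

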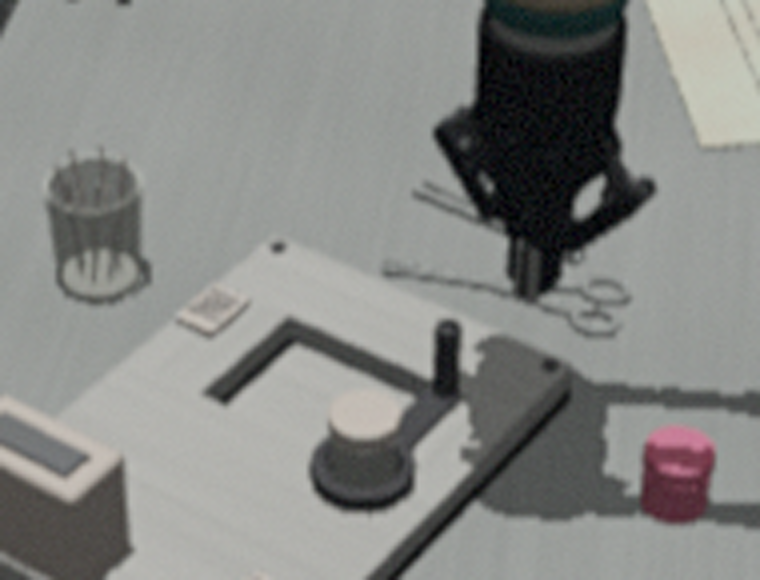

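The shut fingers are narrow only for about the bottom 35 mm, and the linkage flares out above that. I'll push with the TCP at z = 58 mm so only the tips meet the pin.

Request:
servo_tool(
  deltas=[0.4,0,1.8,0,0.4,0,0.3,0,1.7,0,0,0,0,0,0,0,0,0,0,1,0,0,0,0,0,0,0,0,0,0],
)

```text
clock: 4.0
position: [0.4608, 0.0676, 0.0681]
ee_rot: [0.007, 0.852, 0.524, 0.009]
contact_force: [0.4, 0.5, -0.4]
width: 0.0001
```

```bash
python3 -c "
from h import *
rep((-115,-50,58))
"
```

```text
t 4.0 tcp station mm [-94.5 -47.2] z 68.09262966659796 rotfix deg [ 1.2  -0.46 -0.06] F station [0.16 0.61] Fz -0.37185995914452186 q [-0.    0.22  1.94 -0.    0.96  0.47] w 0.00011194618575328965
tool delta cm [-0.29 -2.07  0.96]
```

Request:
servo_tool(
  deltas=[-0.3,0,0.9,1.2,-0.4,0,0,0,0,0,0,0,0,0,0,0,0,0],
)

```text
clock: 4.3
position: [0.4617, 0.064, 0.0605]
ee_rot: [0.0, 0.852, 0.524, 0.001]
contact_force: [-0.0, -0.3, 0.3]
width: 0.0001
```

```bash
python3 -c "
from h import *
rep((-85,-50,58))
p,d=eyes.get_image('side'); crop('side',p,250,150,190,145,4,f'pics/b.png')
"
```

```text
t 4.3 tcp station mm [-92.2 -50. ] z 60.490206815481976 rotfix deg [ 0.11 -0.12 -0.09] F station [ 0.11 -0.33] Fz 0.27076037911080475 q [-0.01  0.24  1.94  0.    0.96  0.46] w 8.629975758064086e-05
tool delta cm [0.   0.72 0.25]
```

View pics/b.png

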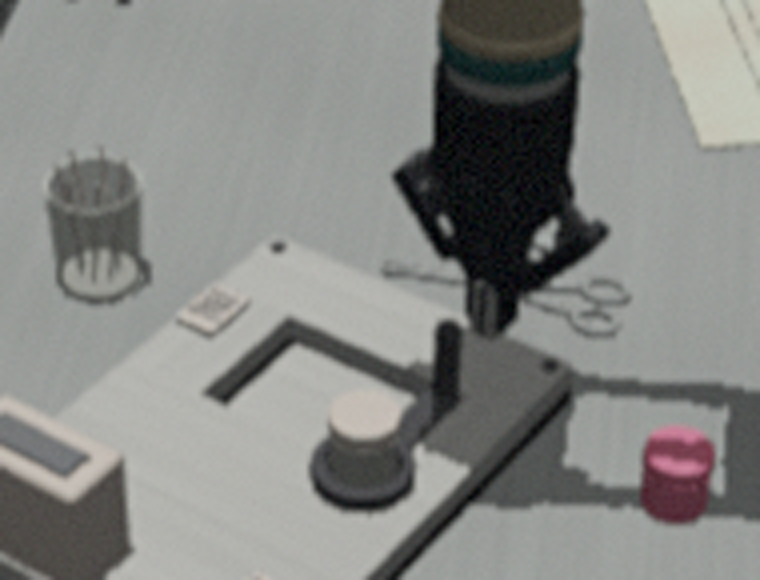

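Request:
servo_tool(
  deltas=[0,0.6,0,0,0,0,0,0.6,0,0,0,0,0,0.6,0,0,0,0,0,0.6,0,0,0,0,0,0.6,0,0,0,0,0,0.6,0,0,0,0,0,0,0,0,0,0],
)

```text
clock: 5.05
position: [0.4971, 0.0463, 0.0606]
ee_rot: [0.001, 0.852, 0.524, 0.002]
contact_force: [-0.4, 0.3, -0.3]
width: 0.0005
```

```bash
python3 -c "
from h import *
rep((15,-50,60))
p,d=eyes.get_image('side'); crop('side',p,250,150,190,145,4,f'pics/c.png')
"
```

```text
t 5.05 tcp station mm [-52.5 -49.9] z 60.56370891043254 rotfix deg [ 0.16 -0.12 -0.06] F station [-0.52  0.07] Fz -0.32725044185459945 q [-0.05  0.28  1.87  0.    0.98  0.42] w 0.0004635541834031139
tool delta cm [-0.    6.75  0.07]
```

View pics/c.png

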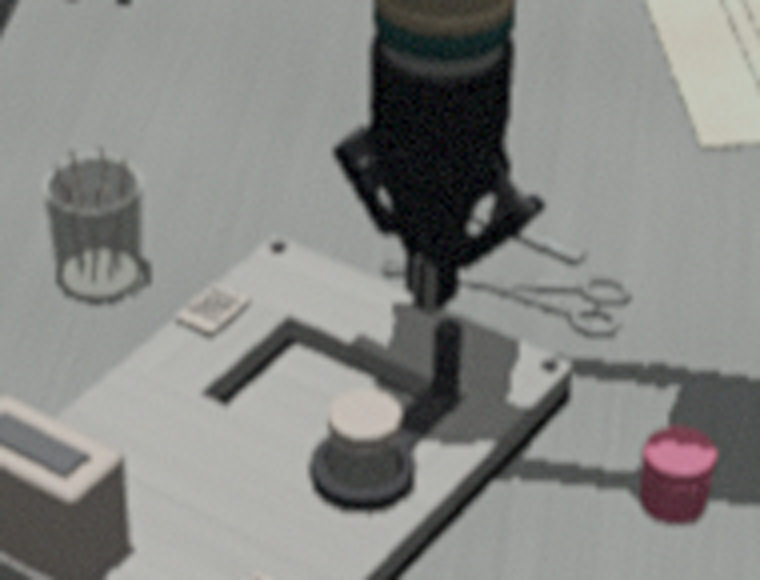

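```bash
python3 -c "
from h import *
s=manip.get_state(); P=s['position']
u=proj('side',[P])[0]; print('side crop px',(u-[250,150])*4)
t,d=eyes.get_image('top'); crop('top',t,230,165,190,145,4,'pics/c_top.png')
u=proj('top',[P])[0]; print('top crop px',(u-[230,165])*4)
print(manip.get_state()['width'])
"
```

```text
side crop px [431.4619256  349.37187255]
top crop px [398.71160039 474.80303226]
-0.00025308953211562567
```

View pics/c_top.png

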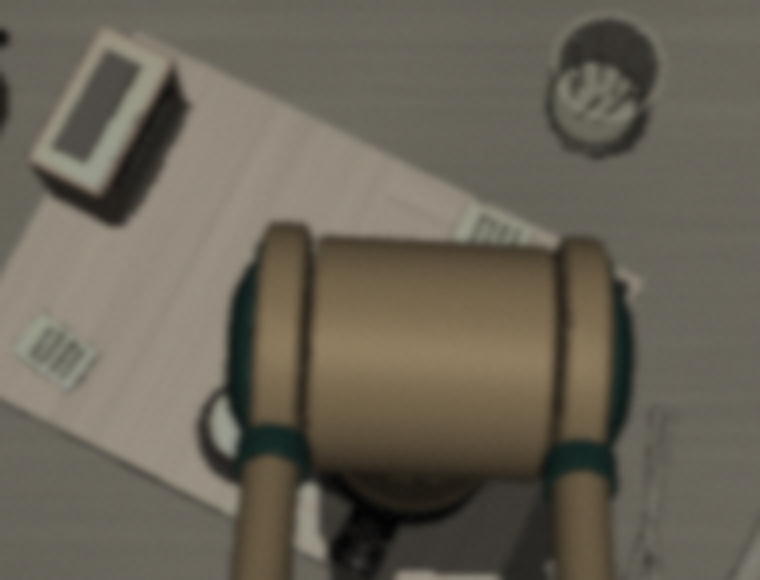

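```bash
python3 -c "
from h import *
for nm,st,vis in (('a',(-115.2,-56.7,93.1),(527,298)),('b',(-92.2,-50,60.5),(490,333)),('c',(-52.5,-49.9,60.6),(430,305))):
    P=np.r_[RS@(np.array(st[:2])/1000)+T,st[2]/1000]; print(nm,(proj('side',[P])[0]-[250,150])*4,vis)
p,d=eyes.get_image('side'); rep()
c=eyes.get_calibration('side');R=cv2.Rodrigues(np.array(c['rvec']))[0];t=np.array(c['tvec'])
def pt(cx,cy):
    u,v=cx/4+250,cy/4+150; D=d[int(v),int(u)]
    n=cv2.undistortPoints(np.array([[[u,v]]],float),c['camera_matrix'],c['distortion']).ravel()
    w=R.T@(np.r_[n,1]*D-t); return np.r_[(w[:2]-T)@RS,w[2]]*1000
for q in((420,290),(430,298),(440,290),(430,280),(430,270),(447,330),(447,360),(360,415),(200,500)): print(q,pt(*q).round(1))
"
```

```text
a [532.7502571  339.63044213] (527, 298)
b [488.72086538 374.82761907] (490, 333)
c [430.37714947 348.89455212] (430, 305)
t 5.2 tcp station mm [-54.1 -50.2] z 60.41936157938279 rotfix deg [ 0.07 -0.09 -0.04] F station [0.45 0.72] Fz 0.43755576765770504 q [-0.05  0.28  1.87  0.    0.98  0.42] w -0.00011957458022173725
(420, 290) [-51.2 -38.7 110.7]
(430, 298) [-58.1 -38.6 108.3]
(440, 290) [-62.  -42.5 113.2]
(430, 280) [-57.5 -38.8 120.7]
(430, 270) [-55.4 -41.7 124.9]
(447, 330) [-65.6 -45.9  83.7]
(447, 360) [-67.2 -44.8  62.9]
(360, 415) [-64.5  39.   80.1]
(200, 500) [-597.1  819.7  919.6]
```

```bash
python3 -c "
from h import *
p,d=eyes.get_image('side'); np.savez('s1.npz',p=p,d=d)
q=np.clip(p[170:260,320:400].astype(float)*2,0,255).astype(np.uint8); crop('side',q,0,0,80,90,6,'pics/d.png')
print(d[210:252:2,350:366:3].round(3))
u=proj('side',[manip.get_state()['position']])[0];print(u)
"
```

```text
[[1.514 1.277 1.276 1.266 1.265 1.267]
 [1.508 1.276 1.284 1.272 1.265 1.26 ]
 [1.497 1.292 1.288 1.271 1.272 1.264]
 [1.485 1.296 1.288 1.275 1.279 1.263]
 [1.483 1.301 1.285 1.282 1.285 1.299]
 [1.481 1.302 1.289 1.292 1.29  1.478]
 [1.432 1.307 1.293 1.292 1.291 1.475]
 [1.417 1.42  1.297 1.298 1.287 1.466]
 [1.419 1.417 1.305 1.302 1.463 1.466]
 [1.408 1.406 1.408 1.409 1.413 1.41 ]
 [1.407 1.403 1.397 1.319 1.316 1.405]
 [1.397 1.397 1.397 1.309 1.312 1.316]
 [1.385 1.388 1.393 1.31  1.317 1.327]
 [1.384 1.388 1.391 1.317 1.321 1.386]
 [1.378 1.388 1.376 1.322 1.321 1.376]
 [1.377 1.371 1.375 1.321 1.324 1.375]
 [1.381 1.371 1.364 1.335 1.327 1.369]
 [1.382 1.374 1.369 1.336 1.329 1.363]
 [1.381 1.376 1.368 1.336 1.336 1.36 ]
 [1.351 1.383 1.347 1.343 1.342 1.358]
 [1.348 1.335 1.337 1.338 1.336 1.35 ]]
[358.26986657 237.49508161]
```

View pics/d.png

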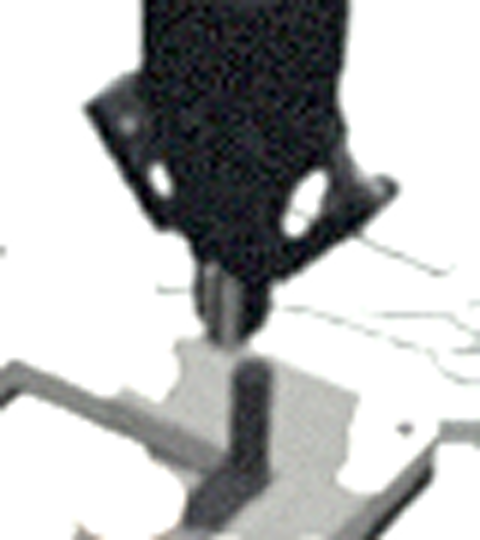

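```bash
python3 -c "
from h import *
c=eyes.get_calibration('side');C=-cv2.Rodrigues(np.array(c['rvec']))[0].T@np.array(c['tvec'])
P1=ray('side',[(358,227.5),(352,213),(363,217)],0.05)
for q in P1:
  Cs=(C[:2]-T)@RS; Qs=(q[:2]-T)@RS
  for y in(-.039,-.050):
    a=(y-Cs[1])/(Qs[1]-Cs[1]); print(y,((Cs+a*(Qs-Cs))*1000).round(1),((C[2]+a*(q[2]-C[2]))*1000).round(1))
rep()
"
```

```text
-0.039 [-59.4 -39. ] 100.0
-0.05 [-52.5 -50. ] 89.5
-0.039 [-42.3 -39. ] 133.5
-0.05 [-35.2 -50. ] 123.4
-0.039 [-71.4 -39. ] 135.3
-0.05 [-64.6 -50. ] 125.2
t 5.25 tcp station mm [-54.2 -50.1] z 60.43956439736068 rotfix deg [ 0.07 -0.09 -0.03] F station [-0.45  0.35] Fz -0.036702198678931194 q [-0.05  0.28  1.88  0.    0.98  0.42] w -0.00012934303650726986
```

The finger passed over the pin. The picture and the depth both put the real fingertips about 35–40 mm higher than the reported TCP. I'll back off past the deck edge, go lower and check by picture.

Request:
servo_tool(
  deltas=[0,-1.5,0,0,0,0,0,-1.5,0,0,0,0,0,-1.5,0,0,0,0,0,-1.5,0,0,0,0,0,-1.2,0,0,0,0,0,0,0,0,0,0,0,0,1,0,0,0,0,0,1,0,0,0,0,0,0,0,0,0],
)

```text
clock: 6.15
position: [0.4226, 0.0832, 0.039]
ee_rot: [-0.0, 0.851, 0.525, 0.001]
contact_force: [0.6, -0.8, -0.1]
width: 0.0003
```

```bash
cat >> h.py <<'E'
def look(out,x0=300,y0=150,w=130,h=95,k=6,g=2):
    p,d=eyes.get_image('side'); rep(); np.savez('last.npz',p=p,d=d)
    q=np.clip(p[y0:y0+h,x0:x0+w].astype(float)*g,0,255).astype(np.uint8); crop('side',q,0,0,w,h,k,out)
    print('tcp crop px',(proj('side',[manip.get_state()['position']])[0]-[x0,y0])*k)
E
python3 -c "
from h import *
look('pics/e.png')"
```

```text
t 6.2 tcp station mm [-135.4  -50.4] z 39.390946918163756 rotfix deg [ 0.06 -0.11  0.09] F station [-0.8   0.14] Fz -0.808850987346815 q [0.03 0.22 2.04 0.   0.88 0.5 ] w -0.00010834011943372964
tcp crop px [527.85446921 647.08982851]
```

View pics/e.png

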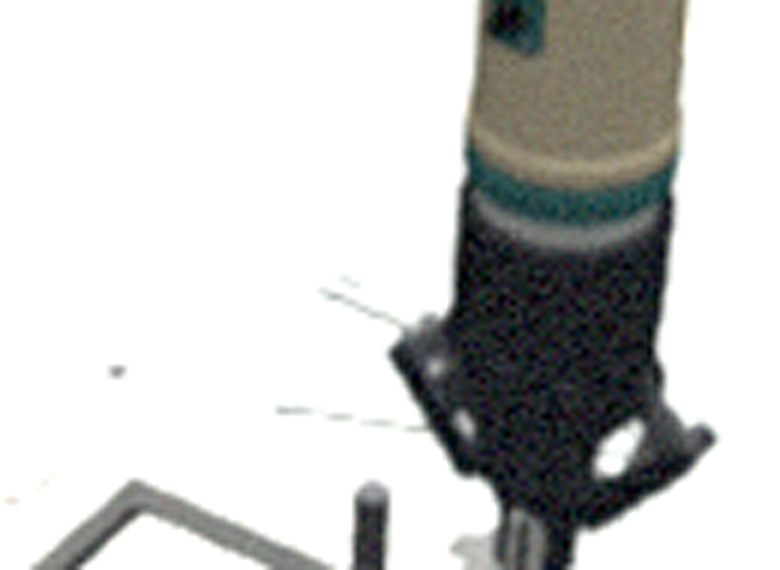

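```bash
python3 -c "
from h import *
p=np.load('last.npz')['p']
q=np.clip(p[190:285,300:430].astype(float)*1.3,0,255).astype(np.uint8); crop('side',q,0,0,130,95,6,'pics/e2.png')
print((proj('side',[manip.get_state()['position']])[0]-[300,190])*6)"
```

```text
[527.85446921 407.08982851]
```

View pics/e2.png

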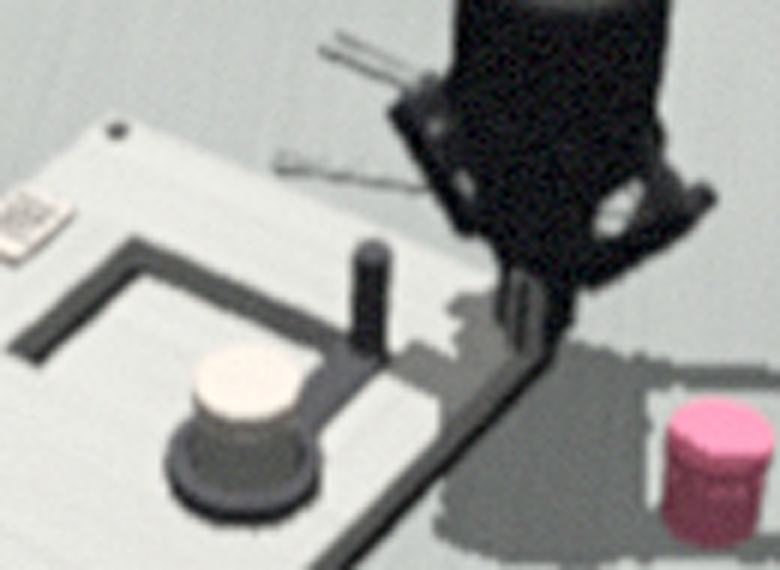

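Request:
servo_tool(
  deltas=[0,0,1,0,0,0,0,0,1,0,0,0,0,0,0,0,0,0],
)

```text
clock: 6.5
position: [0.4243, 0.0827, 0.0174]
ee_rot: [0.0, 0.851, 0.524, 0.001]
contact_force: [-0.3, 0.5, -0.2]
width: 0.0001
```

```bash
python3 -c "
from h import *
look('pics/f.png',300,190,130,95,6,1.3)"
```

```text
t 6.55 tcp station mm [-133.7  -50. ] z 17.799632638591177 rotfix deg [ 0.11 -0.14  0.03] F station [-0.78  0.34] Fz -0.17348002981653776 q [0.03 0.25 2.06 0.   0.82 0.5 ] w 0.0001950706979160148
tcp crop px [520.07530401 447.8462604 ]
```

View pics/f.png

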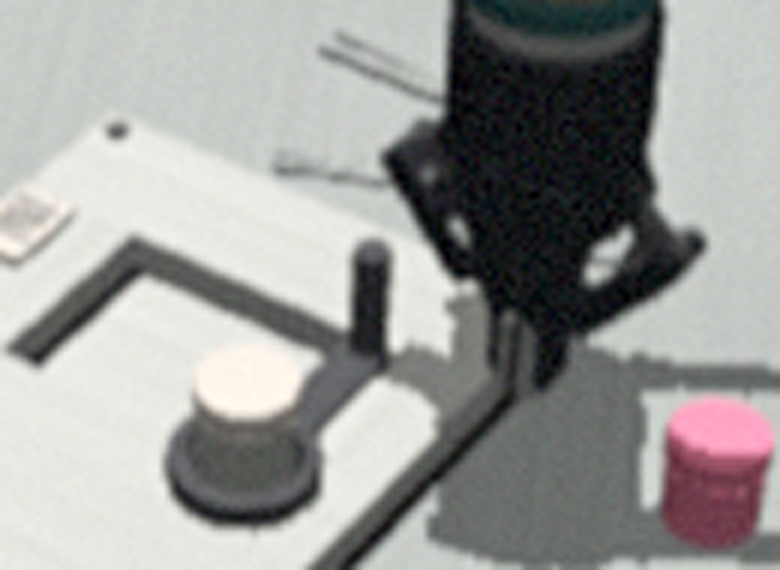

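Request:
servo_tool(
  deltas=[0,0.8,0,0,0,0,0,0.8,0,0,0,0,0,0.8,0,0,0,0,0,0.8,0,0,0,0,0,0.8,0,0,0,0,0,0.8,0,0,0,0,0,0.8,0,0,0,0],
)

```text
clock: 7.25
position: [0.4791, 0.0557, 0.0186]
ee_rot: [0.0, 0.852, 0.524, 0.002]
contact_force: [-0.6, 1.6, 0.4]
width: 0.0001
```

```bash
python3 -c "
from h import *
look('pics/g.png',300,190,130,95,6,1.3)"
```

```text
t 7.3 tcp station mm [-70.6 -49.2] z 18.753840270900582 rotfix deg [ 0.3  -0.23  0.  ] F station [1.76 0.4 ] Fz 0.1370543631903527 q [-0.03  0.31  1.96  0.    0.86  0.43] w -0.00015883350383527584
tcp crop px [380.32953785 383.5697648 ]
```

View pics/g.png

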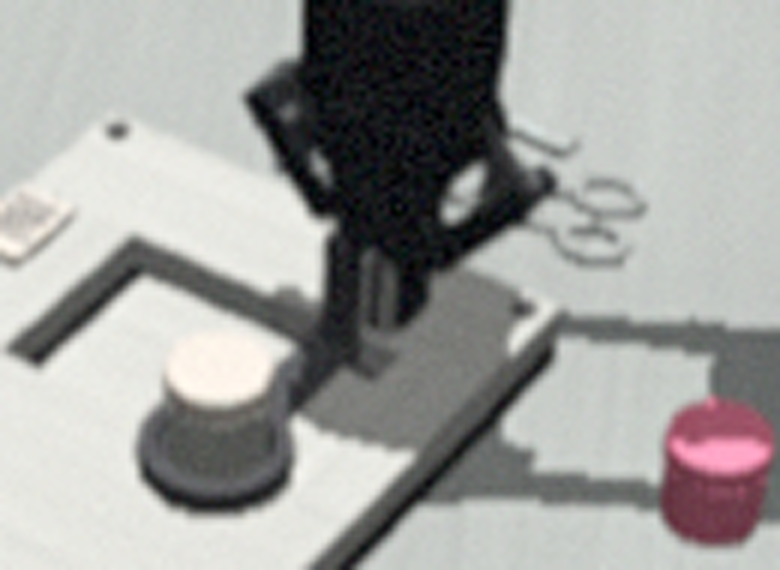

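Request:
servo_tool(
  deltas=[0,0.8,0,0,0,0,-0.1,0.8,0,0,0,0,0,0.8,0,0,0,0,0,0.8,0,0,0,0,0,0.8,0,0,0,0,0,0.8,0,0,0,0,0,0.8,0,0,0,0,0,0.8,0,0,0,0,0,0.6,0,0,0,0],
)

```text
clock: 8.2
position: [0.5471, 0.0204, 0.0185]
ee_rot: [-0.0, 0.852, 0.524, 0.002]
contact_force: [-0.4, 0.2, 0.3]
width: 0.0002
```

```bash
python3 -c "
from h import *
look('pics/h.png',270,170,130,95,6,1.3)"
```

```text
t 8.25 tcp station mm [  5.3 -50.4] z 18.609345107948045 rotfix deg [ 0.24 -0.22 -0.  ] F station [0.57 0.67] Fz 0.5648564449793109 q [-0.09  0.39  1.82  0.    0.92  0.37] w 0.00010937780774981477
tcp crop px [402.68523514 429.37521928]
```

View pics/h.png

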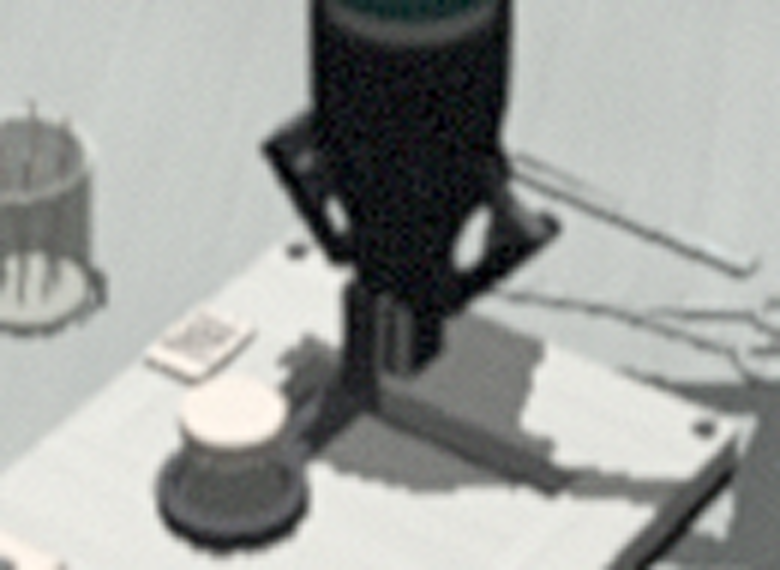

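Request:
servo_tool(
  deltas=[0,0.5,0,0,0,0,0,0.5,0,0,0,0,0,0.4,0,0,0,0,0,0.3,0,0,0,0],
)

```text
clock: 8.65
position: [0.5641, 0.0117, 0.0185]
ee_rot: [0.0, 0.852, 0.524, 0.002]
contact_force: [-0.8, 2.6, -0.0]
width: 0.0003
```

```bash
python3 -c "
from h import *
look('pics/i.png',270,170,130,95,6,1.3)"
```

```text
t 8.7 tcp station mm [ 23.6 -50.6] z 18.55660974984382 rotfix deg [ 0.22 -0.2  -0.  ] F station [-0.4  -0.17] Fz 0.5580649164226246 q [-0.1   0.41  1.78  0.    0.94  0.36] w 1.2939226832344221e-05
tcp crop px [365.57409692 412.2180104 ]
```

View pics/i.png

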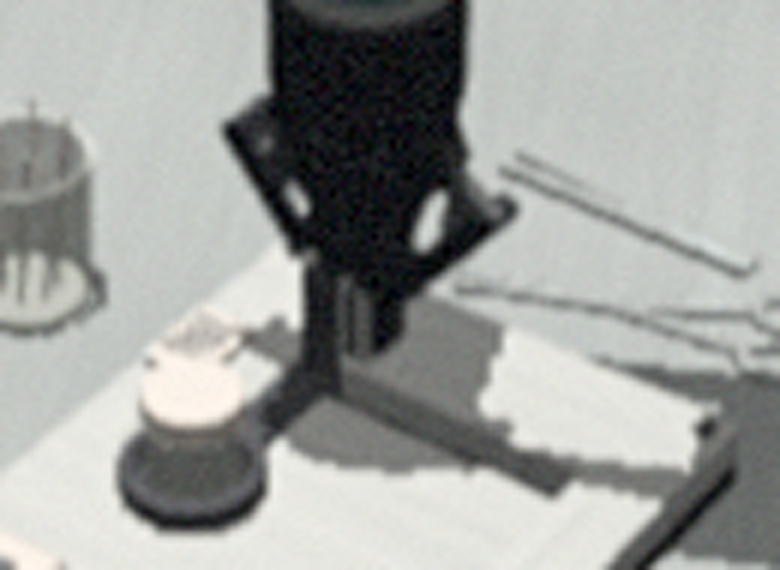

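Request:
servo_tool(
  deltas=[0,0.3,0,0,0,0,0,0.3,0,0,0,0],
)

```text
clock: 8.9
position: [0.5668, 0.0102, 0.0184]
ee_rot: [-0.002, 0.852, 0.524, 0.0]
contact_force: [-9.1, 7.0, 8.5]
width: -0.0001
```

```bash
cat >> h.py <<'E'
def jar(x0=270,x1=330,y0=170,y1=260,src=None):
    p=np.load('last.npz')['p'] if src is None else np.load(src)['p']
    m=(p.min(2)>185).astype(np.uint8); return m
E
python3 -c "
from h import *
look('pics/j.png',270,170,130,95,6,1.3)"
```

```text
t 8.95 tcp station mm [ 25.8 -50.7] z 18.37311912925184 rotfix deg [-0.24 -0.17 -0.04] F station [-7.02  1.31] Fz 5.084673261693105 q [-0.11  0.42  1.77  0.01  0.95  0.36] w 0.00011483642710759993
tcp crop px [361.43474665 410.29142141]
```

View pics/j.png

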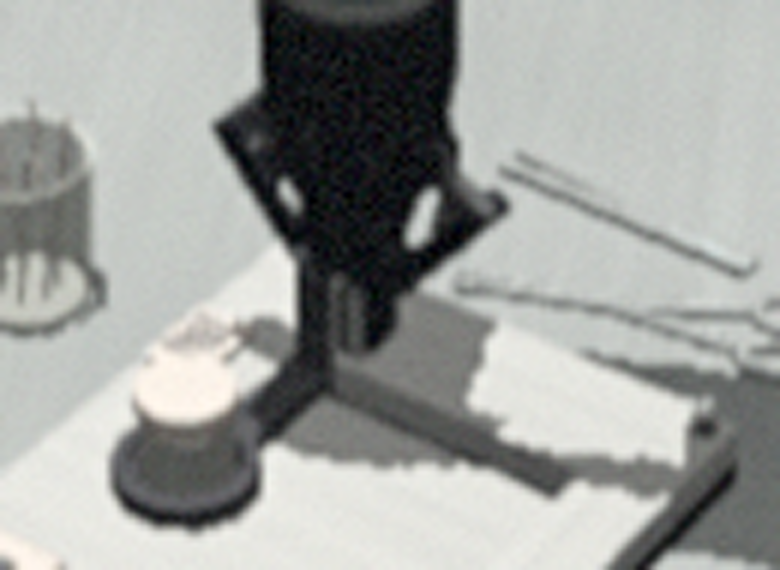

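```bash
python3 -c "
from h import *
q=ray('side',[(300.8,235.5),(335.25+0,0)][:1],.08)[0];print((q[:2]-T)@RS*1000)"
```

```text
[43.66522555 39.16822275]
```

Request:
servo_tool(
  deltas=[0,-1,0,0,0,0,0,-1,0,0,0,0,0,0,0,0,0,0,-1.2,0,0,0,0,0,-1.2,0,0,0,0,0,-1.2,0,0,0,0,0,-0.8,0,0,0,0,0,0,0,0,0,0,0],
)

```text
clock: 9.75
position: [0.5279, -0.0248, 0.0189]
ee_rot: [0.0, 0.851, 0.524, 0.001]
contact_force: [-0.1, -0.3, -0.5]
width: 0.0001
```

```bash
python3 -c "
from h import *
look('pics/k.png',270,170,130,95,6,1.3); rep((46,-97,18))"
```

```text
t 9.8 tcp station mm [  7.1 -99.1] z 18.94556862453859 rotfix deg [ 0.09 -0.14  0.02] F station [ 0.62 -0.07] Fz -0.6219647081930516 q [-0.18  0.37  1.86  0.    0.91  0.29] w 8.394138467191424e-06
tcp crop px [467.18783872 364.21834852]
t 9.8 tcp station mm [  7.1 -99.1] z 18.94556862453859 rotfix deg [ 0.09 -0.14  0.02] F station [ 0.62 -0.07] Fz -0.6219647081930516 q [-0.18  0.37  1.86  0.    0.91  0.29] w 8.394138467191424e-06
tool delta cm [0.21 3.89 0.1 ]
```

View pics/k.png

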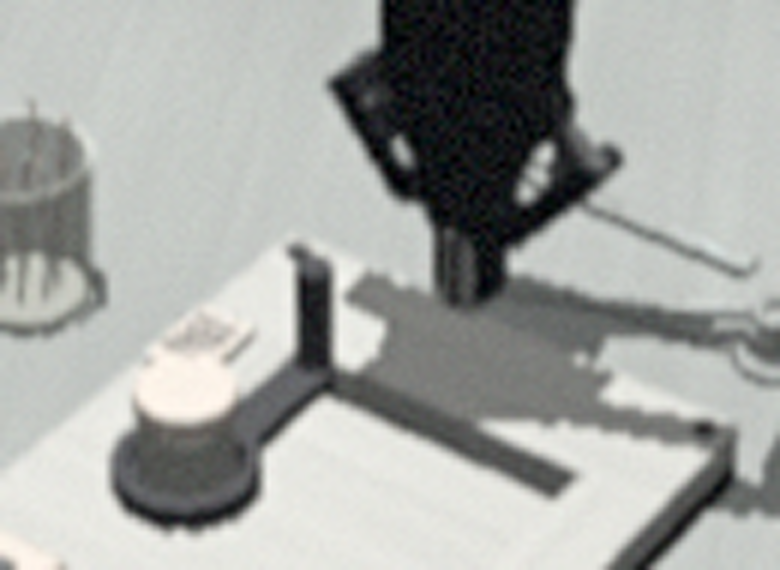

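```bash
python3 -c "
from h import *
q=ray('side',[(315/6+270,263/6+170)],.085)[0];print((q[:2]-T)@RS*1000)"
```

```text
[ 46.92152799 -49.0982707 ]
```

Request:
servo_tool(
  deltas=[0,1.2,0,0,0,0,0,1.2,0,0,0,0,0,1.0,0,0,0,0,0,0,0,0,0,0],
)

```text
clock: 10.2
position: [0.5635, -0.0414, 0.0193]
ee_rot: [0.001, 0.851, 0.524, 0.003]
contact_force: [-0.5, 0.2, -0.2]
width: 0.0
```

```bash
python3 -c "
from h import *
rep((46,-97,18))"
```

```text
t 10.2 tcp station mm [ 46.2 -98.3] z 19.28629931380712 rotfix deg [ 0.27 -0.21  0.01] F station [-0.55 -0.05] Fz -0.2024449837222014 q [-0.2   0.41  1.78  0.    0.94  0.27] w 1.2268679959748737e-05
tool delta cm [ 0.13 -0.02  0.13]
```

Request:
servo_tool(
  deltas=[0.8,0,0,0,0,0,0.8,0,0,0,0,0,0.8,0,0,0,0,0,0.8,0,0,0,0,0,0.8,0,0,0,0,0,0.8,0,0,0,0,0,0.5,0,0,0,0,0],
)

```text
clock: 10.9
position: [0.5887, 0.01, 0.0189]
ee_rot: [0.001, 0.851, 0.525, 0.002]
contact_force: [-0.3, -1.6, -0.3]
width: -0.0
```

```bash
python3 -c "
from h import *
look('pics/l.png',250,170,130,95,6,1.3)"
```

```text
t 10.95 tcp station mm [ 45.6 -40.2] z 18.89926000254437 rotfix deg [ 0.21 -0.15  0.12] F station [0.57 1.52] Fz 1.1976616144179397 q [-0.1   0.44  1.73  0.    0.96  0.36] w -4.8441927730685784e-05
tcp crop px [426.5290218  404.82168807]
```

View pics/l.png

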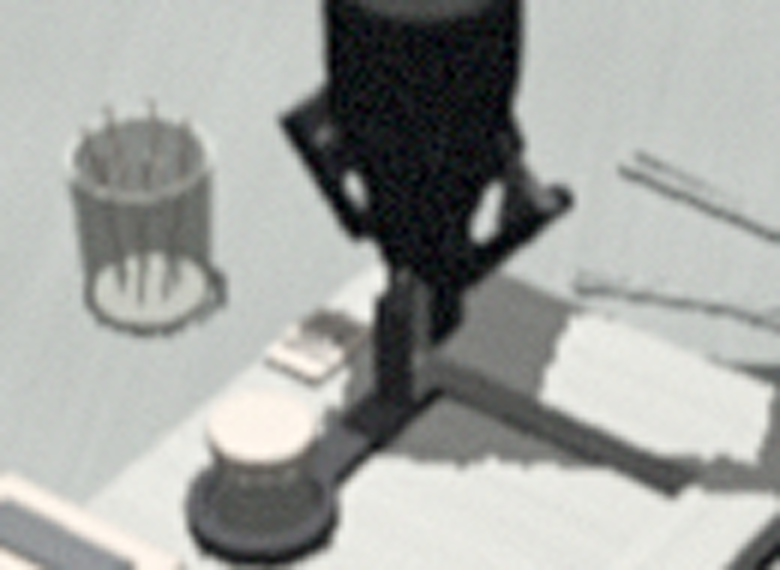

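Request:
servo_tool(
  deltas=[0.8,0,0,0,0,0,0.8,0,0,0,0,0,0.7,0,0,0,0,0,0.5,0,0,0,0,0],
)

```text
clock: 11.35
position: [0.602, 0.0373, 0.0189]
ee_rot: [0.001, 0.851, 0.525, 0.002]
contact_force: [-0.6, -1.8, 0.5]
width: -0.0
```

```bash
python3 -c "
from h import *
look('pics/m.png',250,170,130,95,6,1.3)"
```

```text
t 11.4 tcp station mm [45.2 -9.8] z 18.90452648483816 rotfix deg [ 0.19 -0.16  0.1 ] F station [-0.09  0.94] Fz 0.11986358553905886 q [-0.05  0.46  1.69  0.    0.98  0.41] w -0.0003176043004020795
tcp crop px [382.28137752 445.07817237]
```

View pics/m.png

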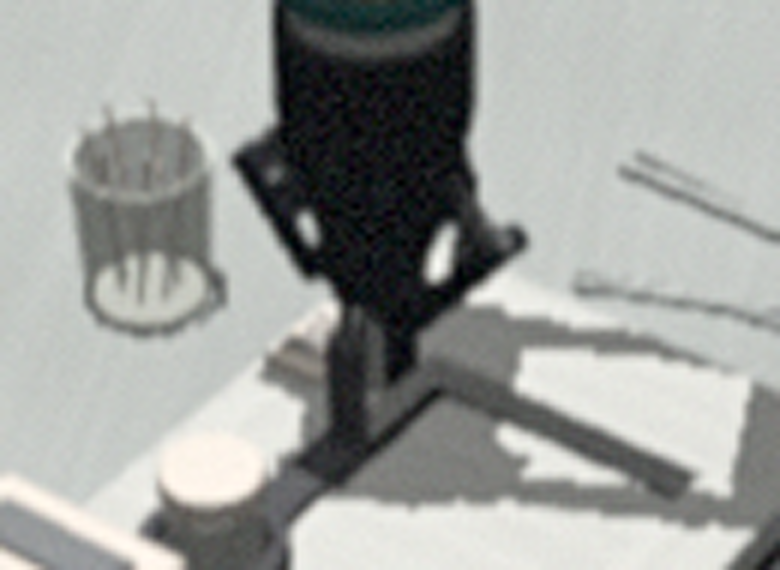

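Request:
servo_tool(
  deltas=[0.4,0,0,0,0,0,0.4,0,0,0,0,0],
)

```text
clock: 11.6
position: [0.606, 0.0456, 0.0189]
ee_rot: [0.001, 0.851, 0.525, 0.002]
contact_force: [0.3, -1.5, -0.8]
width: 0.0
```

Request:
servo_tool(
  deltas=[0.3,0,0,0,0,0],
)

```text
clock: 11.7
position: [0.6074, 0.0485, 0.0189]
ee_rot: [0.001, 0.851, 0.525, 0.002]
contact_force: [-0.2, -1.5, 0.0]
width: -0.0001
```

Request:
servo_tool(
  deltas=[0.3,0,0,0,0,0],
)

```text
clock: 11.8
position: [0.6082, 0.0501, 0.0189]
ee_rot: [0.001, 0.851, 0.525, 0.0]
contact_force: [-3.7, -9.6, 2.8]
width: 0.0001
```

```bash
python3 -c "
from h import *
rep()"
```

```text
t 11.8 tcp station mm [44.9  3.5] z 18.85524332210993 rotfix deg [0.15 0.04 0.16] F station [  1.   -10.24] Fz 2.8205331719410145 q [-0.03  0.47  1.68 -0.    0.99  0.43] w 0.00012968874122522398
```

Request:
servo_tool(
  deltas=[0.1,0,0,0,0,0,0,0,0,0,0,0,-0.8,0,0,0,0,0,-1,0,0,0,0,0,-1.5,0,0,0,0,0,-1.5,0,0,0,0,0,0,0,0,0,0,0,0,0,-2,0,0,0,0,0,-2.5,0,0,0,0,0,-2.5,0,0,0,-2,0,-2.5,0,0,0,-3,0,-2,0,0,0,-3,0,0,0,0,0,-3,0,0,0,0,0,0,0,0,0,0,0,0,0,0,0,0,0],
)

```text
clock: 13.4
position: [0.5329, -0.0988, 0.1394]
ee_rot: [0.001, 0.852, 0.523, 0.002]
contact_force: [-0.7, 0.2, -0.2]
width: 0.0003
```

```bash
python3 -c "
from h import *
look('pics/n.png',230,180,130,95,6,1.3)
p,d=eyes.get_image('top'); np.savez('top1.npz',p=p); crop('top',p,210,165,190,145,4,'pics/n_top.png')"
```

```text
t 13.45 tcp station mm [  44.7 -163.4] z 139.31659817044587 rotfix deg [ 0.21 -0.08 -0.13] F station [-0.79  0.04] Fz -0.22586452447900895 q [-0.31  0.26  1.67  0.    1.2   0.16] w 0.00034264328175215026
tcp crop px [724.89995919 -43.60878278]
```

View pics/n.png

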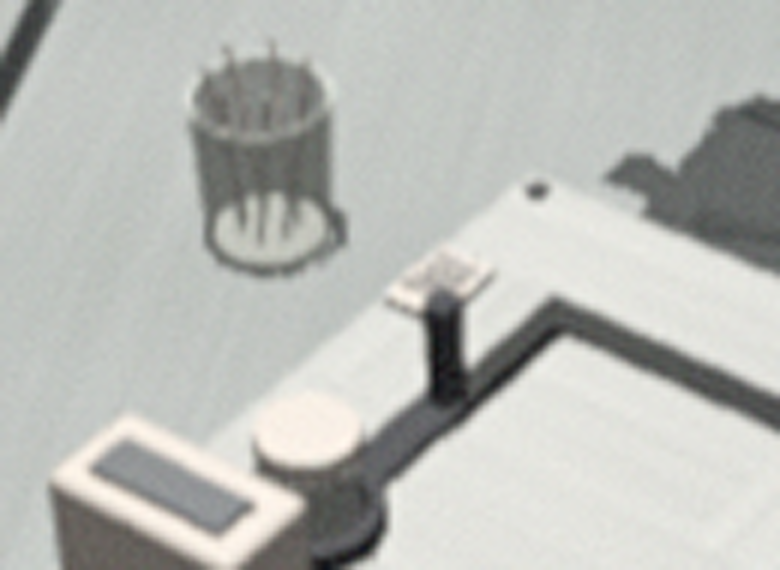

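View pics/n_top.png

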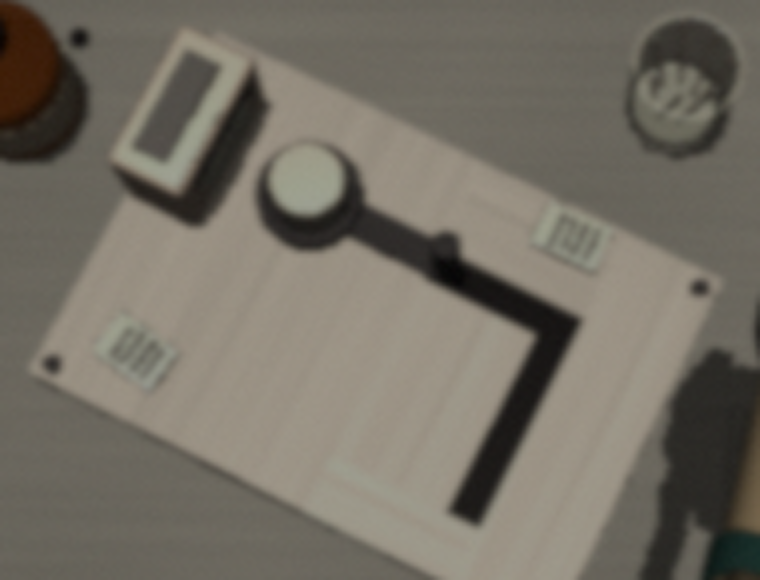

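```bash
python3 -c "
from h import *
q=ray('side',[(443/6+230,301/6+180)],.085)[0];print('side pin',(q[:2]-T)@RS*1000)
q=ray('top',[(446/4+210,244/4+165)],.085)[0];print('top pin',(q[:2]-T)@RS*1000)
q=ray('top',[(308/4+210,180/4+165)],.08)[0];print('jar',(q[:2]-T)@RS*1000)
print(manip.get_state()['qd'].round(3)); manip.sign_off()"
```

```text
side pin [45.83458029 24.75613134]
top pin [45.77784149 19.98173232]
jar [ 44.441876   102.07743794]
[ 0.014  0.008 -0.001  0.002  0.002 -0.002]
the job is handed in; nothing more can be done
```

I pushed the pin along the long leg to the corner and then along the short leg to its end, and handed the job in at about 13.5 s. No verdict was reported.

**Pushing:** The fingers stayed shut and nothing was gripped. Each leg ended with the pin against the slot's wall, where the force rose to about 10 N.

**A missed first push:** My first pass went over the top of the pin. In the side picture the fingertips stood about 35–40 mm higher than the reported TCP. I backed off, lowered the hand by eye and pushed again. I did not find the cause of that height difference.

**Last checks:**

| Check | Result (station coordinates, mm) |
|---|---|
| Pin, top view | (45.8, 20.0); the end mark is (45, 20) |
| Pin, side view | (45.8, 24.8) |
| Jar, top view | (44, 102), about 82 mm from the pin |

- **Pin reading:** The two views disagree by about 5 mm along the short leg. The end wall stops the pin at 22, so the true value probably lies between them. The force stop also says it is at the end.
- **Jar:** It looked upright in its cup in both views.
- **Cassettes, beaker and the rest:** The cassettes and beaker looked unmoved. I did not check the scissors, forceps or tub again at the end.
- **Hand:** It was raised clear and touching nothing, with only noise-level force readings.

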